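# Complete the ballast pack on the bench scale and tare it

### The job

Take the loose steel weight out of its storage cradle and lay it in the gap in the upper course on the scale pan, flat, centred over the joint of the two weights below and flush with their sides. When it lies there and you have let go of it, slide the terminal's dust cover fully aside, press the tare button all the way down, and slide the cover fully home again. Leave the other weights and everything else on the bench where they are.

Things in the scene. Friction and masses are not known exactly. Their poses are not given: they have to be found in the camera images.
- weight: the loose steel weight, a plain block 64 (its x) x 42 (its y) x 32 mm high, about 0.45 kg, two dark tapped holes in its top; origin at the centre of its underside, z up. It lies in the cradle, its long side along the cradle's channel. A fixed orange box, 76 mm high, stands just in front of the cradle (x 0.46 to 0.61, y 0.06 to 0.25 m): lift the weight clear over it.
- cradle: fixed aluminium channel along its x, ends open; floor 6 mm thick (the weight lies on it), side walls 58 mm long, 48 mm apart inside, 38 mm high above the bench, level with the weight's top: in it the weight can be gripped only by its two ends (64 mm apart). Origin: centre of underside. The bench near the robot (x 0.38 to 0.48, y -0.05 to 0.07 m) is always free to put it down.
- scale_pan: fixed low pan 100 (x) x 150 (y) mm, top 14 mm above the bench; origin: centre of underside. Along its y lie two courses of weights 42 mm wide, 32 mm high: two full ones below, joint at the pan's centre; two halves above with a 73 mm gap. The weight goes there with its long side along pan y, origin over the pan's origin, underside at 46 mm; there it can be held only across its 42 mm width.
- lower_a: full steel weight of the lower course on the +y side of the pan, 64 (along pan y) x 42 x 32 mm, loose, origin at the centre of its underside (pan frame y = +32.5 mm)
- lower_b: the other full weight of the lower course, on the -y side (pan frame y = -32.5 mm), same size and origin
- half_a: half weight of the upper course at the +y end, 28 (along pan y) x 42 x 32 mm, loose, about 0.2 kg, origin at the centre of its underside (pan frame y = +50.5 mm)
- half_b: half weight of the upper course at the -y end (pan frame y = -50.5 mm), same size and origin
- terminal: fixed grey scale terminal, housing 88 (x) x 150 (y) x 30 mm high, dark display on its +y end, which faces roughly to the robot; origin at the centre of its underside, z up. The tare button stands on its top at terminal y = -36 mm, the end away from the robot, under the dust cover. The cover slides along the terminal's y axis.
- cover (a joint): travel in m of the aluminium dust cover, a sleeve 102 (x) x 66 (y) mm with its flat top 54 mm above the bench: 0 = fully home over the button (cover centred at terminal y = -36 mm), 0.072 = fully aside, toward the terminal's +y (roughly to the robot), against firm stops at both ends. Slides with about 2 N, stays where it is left; starts home or up to 10 mm ajar.
- cover_grip (a point): top centre of the black rib on the cover, 78 mm above the bench; the rib stands 24 mm high on the cover's top, 12 mm thick along the sliding direction (terminal y) and 50 mm long across it (terminal x), to be pinched from above. Its axes are the terminal's.
- tare_button (a joint): travel in m of the spring tare button, 0 = up, 0.006 = fully down, at about 5 N; it springs back
- tare_button_top (a point): centre of the top of the grey round tare button, 30 mm across, 46 mm above the bench at terminal y = -36 mm, in a round collar 36 mm high; pressed straight down; under the cover (4 mm above it) until that is slid aside
- bush: bystander: brass flanged bush 54 x 44 mm high, near the robot
- hub: bystander: round steel hub 108 x 46 mm high, behind the work
Things that resemble listed ones, but are neither listed nor needed, are in the scene too. What is shaped like the weight but blue or purple is not meant.

How it is judged:
On the way, in this order (a step that is already met when the one before it is completed fails the run):
1. the weight lies in the gap over the joint, let go (horizontal distance between weight and scale_pan below 0.008 m and z of weight in the frame of scale_pan between 0.043 and 0.049 m and contact force between the fingers and weight below 0.1 N), for 0.2 s.
2. the cover is slid fully aside (value of joint cover above 0.06 m), for 0.1 s.
3. the tare button is pressed down (value of joint tare_button above 0.0045 m), for 0.05 s.
At the end, for the whole second after the job is handed in: The weight lies flat (0.06 rad) and at rest in the gap, its origin within 8 mm of the pan's centre in plan, 43 to 49 mm up, within 0.15 rad of the row; the four other weights within 10 mm of their starts; cover home within 5 mm, button up (within 2 mm) (value of joint cover below 0.005 m and value of joint tare_button below 0.002 m and horizontal distance between weight and scale_pan below 0.008 m and z of weight in the frame of scale_pan between 0.043 and 0.049 m and angle between the x axis of weight and the y axis of scale_pan, either way round below 0.15 rad and angle between weight's own z axis and vertical below 0.06 rad and linear speed of weight below 0.02 m/s and distance of each of lower_a, lower_b, half_a, half_b from where it was at the start of the episode below 0.01 m); the robot touches nothing.
It fails at once if a bystander is moved more than 30 mm (distance of any of bush, hub from where it was at the start of the episode above 0.03 m).
It also fails if it takes over 72 s, if anything falls off the work surface, if the arm or the gripper's body presses on something with over 40 N, if the wrist force passes 120 N, or if a joint passes its speed limit or range.

### The arm

A 7-joint arm with a two-finger parallel gripper is mounted at the origin on the work surface; the furniture and walls round the work are solid. World frame = base frame: x ahead of the robot, y to its left, z up, the work surface at z = 0. Lengths are in m, angles in rad, forces in N, time in s.
With the tool pointing down it reaches from about 0.35 to 0.9 m from the base axis. Payload 8.1 kg.
Tool frame: the origin (TCP) lies on the centre line of the jaws, within the pads' length; the fingertips stand 19 mm ahead of it and the grasp point (between the pads) is the TCP (arm.tip_reach is the distance from the TCP to the fingertips, in m); z points along the fingers, y is the line along which they close (so a half turn about z gives the same grasp; the last joint's range is limited). The gripper opens to 92 mm and grips with 3 to 60 N. Pads are 19 mm wide; open, the fingers measure 130 mm over their backs; the gripper's body (75 mm by 190 mm) begins 47 mm behind the grasp point.
Start: joints at [-1.371, 0.434, 0.025, 1.573, -0.012, 1.134, -0.075], TCP at [0.186, 0.597, 0.246] pointing down, gripper open.
Joint ranges: [-2.62, 2.62], [-0.44, 2.09], [-1.27, 1.32], [0.08, 2.57], [-1.32, 4.46], [0.12, 2], [-2.74, 2.74]. Speed limits (rad/s): [2.22, 2.22, 3.01, 3.01, 3.14, 3.14, 3.14].

### API

Orientations are given as a rotation vector (axis times angle).
In Python, from cell import arm gives the robot as it stands.
- The arm moves only by the tool arm_command, never from a script. Its argument "targets" is a list that holds one entry, the list of rows, each a list of 6 numbers: the shift along the tool's x, y, z in m, then the turn, a rotation vector about the tool's x, y, z in rad. A call has 1 to 10 rows; each row shifts and turns the commanded pose from where the row before left it, along the tool's axes as they then stand; what a row does not reach is not made up. A row lasts 1/8 s, in which the tool goes at most 62.5 mm and 10.7 degrees, less where a joint would pass 70% of its speed; a pose out of reach is approached as far as the arm can. A call with a gripper value outside its range is refused whole. "jaw" is the finger opening in m, from 0 to 0.0918, set as the call begins (left out, the last holds). The fingers move at their own pace and stop on an object; "newtons" is the grip in N (left out, the last holds). Time passes only in rows, so rows that do not move let the fingers close. It gives the time, the measured TCP pose, the force, the opening and the grip force at its end, in the units of the state.
- arm.observe(): the state, without advancing time (a new reading comes with each control period).
- arm.get_image(name): name is "scene" or "top" or "wrist"; returns a dict with "pixels" (480x640x3 uint8, red, green, blue), "z_map" (480x640 float32, m along the optical axis (not along the pixel's ray), 0 where there is no reading), "fx", "fy", "cx", "cy" (pixels), "xyz" and "rotation" of the camera in the world; the wrist camera has in their place "T_tool_cam" (4x4, takes a point from camera to tool coordinates, whose origin is the TCP and whose axes are the flange's). Camera axes: x right, y down, z forward; pixel columns grow to the right and rows downward; lengths in m; the calibration is good to about 2 mm. The wrist camera is an equidistant fisheye: a pixel r from the principal point sees the ray r / f radians off the axis. A picture is of the moment at which its call begins: read the wrist's pose just before it.
- arm.sign_off(): hands the job in; it is judged then, once.
The state is a dict: "clock": time; "joints": joint angles; "dq": joint speeds; "joint_efforts": joint torques, N m; "position": TCP position; "ee_rot": TCP orientation; "force": force on the tool from outside, world axes, zero at the start; "ft_torque": the same for the moment, N m; "width": opening from 0.0 (shut) to 1.0 (fully open); "gripper_force": force on a finger pad.
Only numpy, scipy, OpenCV 4.12 (cv2) and the standard library are available. Lean on these libraries where they do the work, as an engineer would, in place of code of your own. Each camera call takes 0.05 s, during which the arm holds its last target. There are 200 camera calls.

## Working session

There is one attempt and no reset: what is moved stays moved. The work goes in short steps, Python scripts to look and compute and a tool call to move; the robot and the scene stay as the last step left them, time stands still between calls to the robot, and variables do not carry over. Pictures are saved under pics/ and viewed, at most 10 in all, crops included, and the job is handed in when it is done.

Besides the shell and the picture viewer there is one more tool, called after "Emit:" by a JSON object that holds its "api" and its "payload", one argument or row to a line. arm_command: Moves the arm, as the interface text tells. Its arguments: {"type":"object","properties":{"targets":{"type":"array","items":{"type":"array","items":{"type":"array","items":{"type":"number"}}}},"jaw":{"type":"number"},"newtons":{"type":"number"}},"required":["targets"]}

```bash
mkdir -p pics
cat > h.py <<'E'
import numpy as np, cv2
from cell import arm
from scipy.spatial.transform import Rotation as R
def rot(r):
    r=np.array(r,float); return r if r.shape==(3,3) else (R.from_quat(r).as_matrix() if r.size==4 else R.from_rotvec(r).as_matrix())
def cloud(im):
    v,u=np.mgrid[:480,:640]; z=im["z_map"]
    p=np.stack([(u-im["cx"])/im["fx"]*z,(v-im["cy"])/im["fy"]*z,z],-1)
    return p@rot(im["rotation"]).T+np.array(im["xyz"])
def save(n,px,name): cv2.imwrite(f"pics/{name}.png",px[...,::-1])
E
python3 - <<'E'
from h import *
print(arm.observe())
for n in("top","scene"):
    im=arm.get_image(n); save(n,im["pixels"],n)
    np.savez(n,**{k:np.array(v) for k,v in im.items()})
    print(n,im["xyz"],im["rotation"],im["fx"])
E
```

```text
{'clock': 0.0, 'joints': array([-1.37058899,  0.43521658,  0.02498084,  1.5741046 , -0.01161372,
        1.13399391, -0.07509289]), 'dq': array([ 1.79155019e-04,  7.73845351e-05,  8.88613432e-04, -1.87772928e-03,
        6.67548025e-04, -4.14340608e-04, -3.36123827e-05]), 'joint_efforts': array([-1.35668492e-03, -6.67858601e+01,  9.84582156e-01, -3.14454925e+01,
       -6.04557549e-02,  4.33058187e-02,  1.74221432e-04]), 'position': array([0.18628354, 0.59608469, 0.24494611]), 'ee_rot': array([-4.73935157e-01, -3.10553156e+00,  2.47195800e-03]), 'force': array([ 0.16857072, -0.27328811,  0.47163582]), 'ft_torque': array([-0.03428172,  0.00433106,  0.03806274]), 'gripper_force': 0.0, 'width': 0.9977499987462839}
top [0.45635653 0.03511631 1.15841304] [-2.15941125  2.19734452 -0.08307285] 518.905918798221
scene [ 0.00269878 -0.84259305  0.81077438] [-2.11979281  0.66519668 -0.3071489 ] 528.4645017539139
```

View pics/top.png

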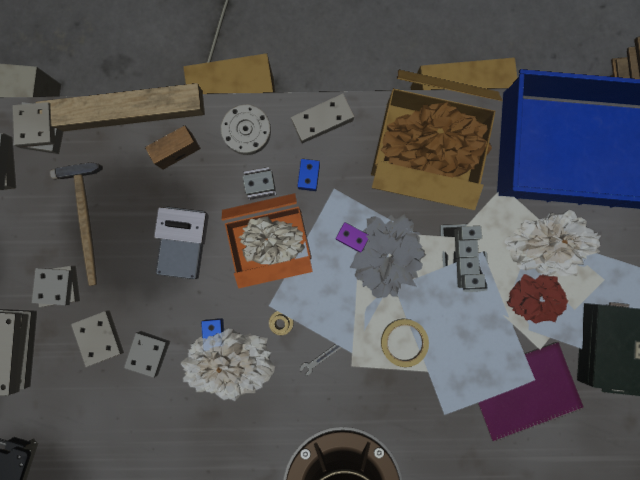

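View pics/scene.png

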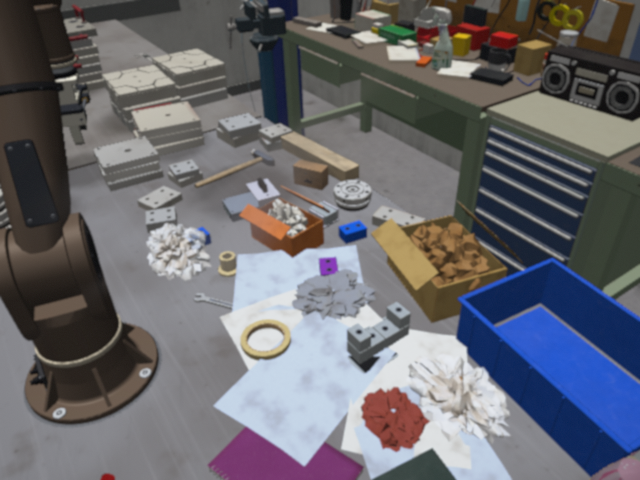

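The top picture shows these items:
- The loose weight is probably in the cradle at (259,182).
- The terminal is at (180,243), with its cover rib at (180,225).
- The pan, with its courses and gap, is at (470,257).
- The blue blocks at (308,175) and (211,328) and the purple one at (351,236) are decoys.
- The flat grey plates at (323,117), (97,338) and (146,354) are not in a cradle.

I'll enlarge the cradle, pan and terminal to confirm.

Run:
```python
from h import *
im=np.load("top.npz"); px=im["pixels"]; 
c=[px[y:y+70,x:x+70] for x,y in((224,147),(436,217),(146,198))]
o=np.hstack([cv2.resize(a,(264,264),interpolation=cv2.INTER_CUBIC) for a in c])
P=cloud(im); z=P[...,2]
h=[cv2.resize(cv2.applyColorMap(np.uint8(np.clip(z[y:y+70,x:x+70]/0.1,0,1)*255),cv2.COLORMAP_JET),(264,264),interpolation=0) for x,y in((224,147),(436,217),(146,198))]
save(0,np.vstack([o,np.hstack(h)[...,::-1]]),"crop")
```

```text
(no output)
```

View pics/crop.png

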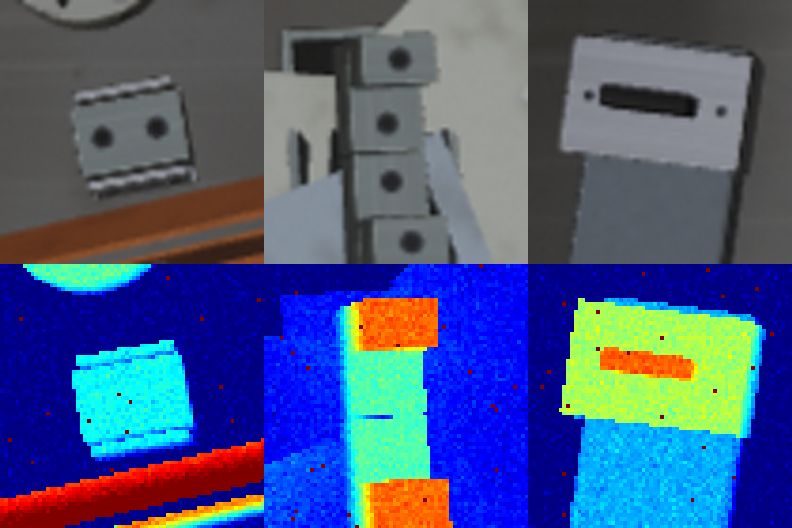

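The crop confirms the weight: a grey block with two holes between the cradle walls, at about (258,182). The pan has two high halves (orange in the height map) with the lower joint between them near (464,257). The cover with its black rib is at (181,225) and looks home. Next I'll fit rectangles on the height masks.

```bash
cat >> h.py <<'E'
def fit(P,lo,hi,box,name):
    z=P[...,2]; x0,x1,y0,y1=box
    m=(z>lo)&(z<hi)&(P[...,0]>x0)&(P[...,0]<x1)&(P[...,1]>y0)&(P[...,1]<y1)
    m=cv2.medianBlur(np.uint8(m)*255,3)>0
    n,l,s,_=cv2.connectedComponentsWithStats(np.uint8(m))
    for k in range(1,n):
        if s[k,4]<40: continue
        q=P[l==k]; r=cv2.minAreaRect((q[:,:2]*1000).astype(np.float32))
        print(name,s[k,4],"c",np.round(r[0],1),"size",np.round(r[1],1),"ang",round(r[2],2),"z",round(np.median(q[:,2])*1000,1),"mean",np.round(q[:,:2].mean(0)*1000,1))
E
python3 - <<'E'
from h import *
for n in("top",):
    im=np.load(n+".npz"); P=cloud(im)
    for u,v in((258,182),(464,257),(181,225)): print(P[v,u])
    a=P[182,258];b=P[257,464];c=P[225,181]
    bx=lambda p,d:(p[0]-d,p[0]+d,p[1]-d,p[1]+d)
    fit(P,.033,.045,bx(a,.055),"weight+cradle")
    fit(P,.070,.086,bx(b,.11),"halves")
    fit(P,.040,.052,bx(b,.08),"lowers")
    fit(P,.048,.060,bx(c,.09),"cover")
    fit(P,.070,.086,bx(c,.06),"rib")
    fit(P,.024,.036,bx(c,.13),"housing")
E
```

```text
[0.66441788 0.17290988 0.03860983]
[ 0.49347189 -0.27454993  0.02156716]
[0.56891138 0.33011986 0.07798405]
weight+cradle 734 c [570.7 127.8] size [285.9  70.3] ang 25.21 z 38.0 mean [664.2 171.6]
halves 275 c [ 510.6 -129.7] size [ 33.2 345.4] ang 12.72 z 77.8 mean [ 542.6 -273.5]
halves 281 c [ 445.1 -132.9] size [336.4  27. ] ang 89.0 z 77.4 mean [ 442.6 -277.6]
lowers 689 c [ 493.4 -282.2] size [77. 51.] ang 1.1 z 45.3 mean [ 493.2 -277.5]
cover 1308 c [538.9 208.6] size [376.9  74.9] ang 75.81 z 54.2 mean [571.  337.1]
rib 145 c [522.9 198.1] size [351.5  19. ] ang 70.89 z 78.2 mean [570.7 336.5]
housing 1485 c [481.9 215.2] size [363.8  79.1] ang 81.91 z 29.7 mean [500.7 348. ]
```

```bash
sed -i 's/    m=cv2.medianBlur(np.uint8(m)\*255,3)>0/    m=(cv2.medianBlur(np.uint8(m)*255,3)>0)\&m/' h.py
python3 - <<'E'
from h import *
im=np.load("top.npz"); P=cloud(im)
a=P[182,258];b=np.array([.4925,-.2755,0]);c=P[225,181]
bx=lambda p,d:(p[0]-d,p[0]+d,p[1]-d,p[1]+d)
fit(P,.033,.045,bx(a,.055),"weight+cradle")
fit(P,.070,.086,bx(b,.11),"halves")
fit(P,.040,.052,bx(b,.08),"lowers")
fit(P,.048,.060,bx(c,.09),"cover")
fit(P,.070,.086,bx(c,.06),"rib")
fit(P,.024,.036,bx(c,.13),"housing")
s=arm.observe(); print(rot(s["ee_rot"]).round(3))
E
```

```text
weight+cradle 676 c [665.3 172.6] size [58.7 64.1] ang 9.09 z 38.1 mean [665.  172.2]
halves 272 c [ 543.  -276.3] size [27.4 42.3] ang 0.39 z 77.8 mean [ 543.3 -275.8]
halves 280 c [ 442.6 -279.5] size [43.1 27. ] ang 89.0 z 77.4 mean [ 442.5 -278.7]
lowers 677 c [ 493.4 -278. ] size [77.  42.6] ang 1.27 z 45.3 mean [ 493.3 -277.5]
cover 1293 c [572.1 339.4] size [102.3  66.3] ang 82.08 z 54.2 mean [571.5 338.5]
rib 144 c [572.  339.6] size [51.7 12.4] ang 81.68 z 78.2 mean [571.5 338.6]
housing 1462 c [501.  349.9] size [91.9 79.1] ang 82.03 z 29.7 mean [500.9 349. ]
[[-0.954  0.298 -0.   ]
 [ 0.298  0.954 -0.001]
 [-0.    -0.001 -1.   ]]
```

```bash
cat >> h.py <<'E'
def go(x,y,z,yaw):
    "turn first (tool rotvec), then shift in the turned tool frame; mm"
    s=arm.observe(); a=np.radians(yaw); yt=np.array([np.cos(a),np.sin(a),0]); zt=np.array([0,0,-1.]); T=np.stack([np.cross(yt,zt),yt,zt],1)
    r=rot(s["ee_rot"]); d=np.array([x,y,z])-np.array(s["position"])*1000
    print("turn",R.from_matrix(r.T@T).as_rotvec().round(4),"shift after",(T.T@d).round(1),"| t",round(s["clock"],2))
E
python3 -c "
from h import *
go(665,172.5,200,99.1)
im=np.load('top.npz');P=cloud(im);m=(P[...,2]>.05)&(P[...,2]<.2)&(P[...,1]>.06)&(P[...,1]<.25)&(P[...,0]>.55)&(P[...,0]<.8)
print(P[m][:,0].max(), np.percentile(P[m][:,0],99),P[m][:,2].max())"
```

```text
turn [-1.400e-03 -2.000e-04 -4.617e-01] shift after [-405.7 -494.    45. ] | t 0.1
0.7996729765116355 0.7672960775658855 0.11579738226794567
```

Emit:
{"api": "arm_command", "payload": {
  "targets": [
    [[0, 0, 0, 0, 0, -0.154], [0, 0, 0, 0, 0, -0.154], [0, 0, 0, 0, 0, -0.154], [-0.035, -0.042, 0, 0, 0, 0], [-0.035, -0.042, 0, 0, 0, 0], [-0.035, -0.042, 0, 0, 0, 0], [-0.035, -0.042, 0, 0, 0, 0], [-0.035, -0.042, 0, 0, 0, 0], [-0.035, -0.042, 0, 0, 0, 0], [-0.035, -0.042, 0, 0, 0, 0]]
  ],
  "jaw": 0.0918
}}

```text
clock: 1.35
position: [0.4759, 0.3437, 0.2455]
ee_rot: [0.25, -3.131, 0.0]
force: [1.2, 1.4, -0.8]
width: 0.998
gripper_force: 0.0
```

Emit:
{"api": "arm_command", "payload": {
  "targets": [
    [[-0.035, -0.042, 0, 0, 0, 0], [-0.035, -0.042, 0, 0, 0, 0], [-0.035, -0.042, 0, 0, 0, 0], [-0.035, -0.042, 0.01, 0, 0, 0], [-0.02, -0.032, 0.015, 0, 0, 0], [0, 0, 0.02, 0, 0, 0], [0, 0, 0, 0, 0, 0], [0, 0, 0, 0, 0, 0]]
  ]
}}

```text
clock: 2.35
position: [0.6644, 0.1739, 0.2013]
ee_rot: [-0.251, 3.131, 0.001]
force: [-0.2, 0.4, 0.6]
width: 1.004
gripper_force: 0.0
```

```bash
python3 -c "
from h import *
go(665,172.5,30,99.1)
im=arm.get_image('wrist'); save(0,im['pixels'],'w1'); print(im['fx'],im['cx'],im['cy'],np.round(im['T_tool_cam'],3))"
```

```text
turn [0.0005 0.0002 0.0014] shift after [ -0.4  -1.4 171.3] | t 2.35
371.64829954431775 316.9642668795161 234.89973376159233 [[ 0.001 -0.968 -0.249  0.067]
 [ 1.     0.001  0.001 -0.   ]
 [-0.    -0.249  0.968 -0.14 ]
 [ 0.     0.     0.     1.   ]]
```

View pics/w1.png

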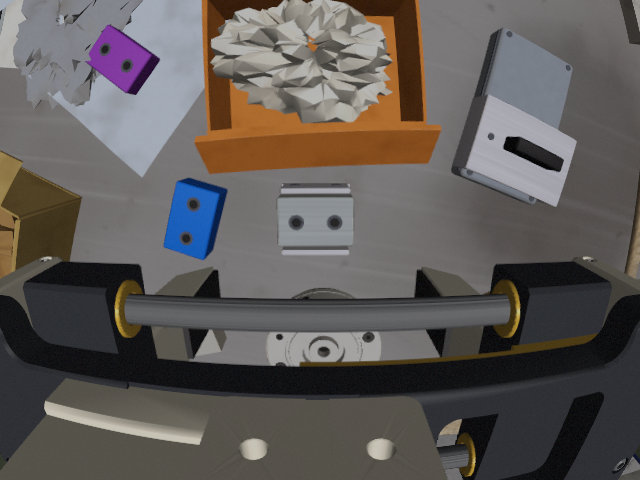

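The wrist picture shows the weight centred at (315,219), aligned with the jaw. The blue decoy's nearest edge is about 50 px to its left, and the box edge is near row 165. I'll check clearances in numbers.

```bash
cat >> h.py <<'E'
def wpt(im,s,u,v,z):
    d=np.array([u-im['cx'],v-im['cy']]); r=np.hypot(*d); th=r/im['fx']
    c=np.array([*(d/r*np.sin(th)),np.cos(th)]); T=np.array(im['T_tool_cam']); A=rot(s['ee_rot'])
    o=A@T[:3,3]+np.array(s['position']); q=A@T[:3,:3]@c
    return ((o+q*(z-o[2])/q[2])*1000).round(1)
E
python3 -c "
from h import *
s=arm.observe(); im=arm.get_image('wrist')
for n,u,v,z in(('w',315.5,219.5,.038),('left end',277,219.5,.038),('right end',354,219.5,.038),('blue',228,190,.032),('blue2',213,257,.032),('box',240,170,.076),('box',439,127,.076)): print(n,wpt(im,s,u,v,z))"
```

```text
w [663.2 172.6  38. ]
left end [668.3 140.8  38. ]
right end [658.  204.4  38. ]
blue [650.7  94.9  32. ]
blue2 [712.8  87.4  32. ]
box [627.5 111.7  76. ]
box [571.8 249.2  76. ]
```

Emit:
{"api": "arm_command", "payload": {
  "targets": [
    [[0, -0.0012, 0.04, 0, 0, 0], [0, 0, 0.04, 0, 0, 0], [0, 0, 0.04, 0, 0, 0], [0, 0, 0.03, 0, 0, 0], [0, 0, 0.021, 0, 0, 0], [0, 0, 0, 0, 0, 0], [0, 0, 0, 0, 0, 0]]
  ]
}}

```text
clock: 3.32
position: [0.6657, 0.1722, 0.0312]
ee_rot: [-0.25, 3.13, 0.001]
force: [0.2, -0.8, -0.0]
width: 1.002
gripper_force: 0.0
```

Emit:
{"api": "arm_command", "payload": {
  "targets": [
    [[0, 0, 0, 0, 0, 0], [0, 0, 0, 0, 0, 0], [0, 0, 0, 0, 0, 0], [0, 0, 0, 0, 0, 0], [0, 0, 0, 0, 0, 0], [0, 0, 0, 0, 0, 0]]
  ],
  "jaw": 0.05,
  "newtons": 30
}}

```text
clock: 4.08
position: [0.6649, 0.172, 0.0301]
ee_rot: [-0.25, 3.131, 0.001]
force: [-1.1, 1.1, 5.8]
width: 0.697
gripper_force: 30.0
```

Emit:
{"api": "arm_command", "payload": {
  "targets": [
    [[0, 0, -0.02, 0, 0, 0], [0, 0, -0.04, 0, 0, 0], [0, 0, -0.05, 0, 0, 0], [0, 0, -0.05, 0, 0, 0.1], [0, 0, 0, 0, 0, 0.16], [0, 0, 0, 0, 0, 0.16], [0, 0, 0, 0, 0, 0.16], [0, 0, 0, 0, 0, 0.16], [0, 0, 0, 0, 0, 0.16], [0, 0, 0, 0, 0, 0.16]]
  ]
}}

```text
clock: 5.32
position: [0.6641, 0.1716, 0.1899]
ee_rot: [-1.375, -2.824, 0.001]
force: [0.6, 0.6, -5.5]
width: 0.697
gripper_force: 30.0
```

Emit:
{"api": "arm_command", "payload": {
  "targets": [
    [[0, 0, 0, 0, 0, 0.16], [0, 0, 0, 0, 0, 0.16], [0, 0, 0, 0, 0, 0.16], [0, 0, 0, 0, 0, 0.16], [0, 0, 0, 0, 0, 0], [0, 0, 0, 0, 0, 0]]
  ]
}}

```text
clock: 6.08
position: [0.6644, 0.1719, 0.1898]
ee_rot: [-2.183, -2.258, 0.0]
force: [0.4, -0.1, -5.6]
width: 0.694
gripper_force: 30.0
```

```bash
python3 -c "
from h import *
print(arm.observe()['width'],arm.observe()['joints'].round(2)); go(430,10,100,1.6)"
```

```text
0.6936573483721368 [-0.65  0.62  0.53  1.5  -0.33  1.11 -0.02]
turn [-0.0005 -0.0001  0.0057] shift after [-155.3 -238.9   89.8] | t 6.08
```

Emit:
{"api": "arm_command", "payload": {
  "targets": [
    [[-0.03, -0.046, 0, 0, 0, 0.006], [-0.031, -0.048, 0, 0, 0, 0], [-0.031, -0.048, 0, 0, 0, 0], [-0.031, -0.048, 0.02, 0, 0, 0], [-0.032, -0.049, 0.03, 0, 0, 0], [0, 0, 0.04, 0, 0, 0], [0, 0, 0.04, 0, 0, 0], [0, 0, 0.025, 0, 0, 0], [0, 0, 0, 0, 0, 0], [0, 0, 0, 0, 0, 0]]
  ]
}}

```text
clock: 7.32
position: [0.433, 0.0124, 0.0372]
ee_rot: [2.193, 2.248, 0.002]
force: [0.1, 0.7, -5.4]
width: 0.694
gripper_force: 30.0
```

Emit:
{"api": "arm_command", "payload": {
  "targets": [
    [[0, 0, 0.005, 0, 0, 0], [0, 0, 0.005, 0, 0, 0], [0, 0, 0, 0, 0, 0]]
  ]
}}

```text
clock: 7.7
position: [0.432, 0.0126, 0.0261]
ee_rot: [-2.194, -2.248, 0.0]
force: [-1.0, -0.0, -5.7]
width: 0.693
gripper_force: 30.0
```

Emit:
{"api": "arm_command", "payload": {
  "targets": [
    [[0, 0, 0.002, 0, 0, 0], [0, 0, 0, 0, 0, 0]]
  ]
}}

```text
clock: 7.95
position: [0.4321, 0.0125, 0.0241]
ee_rot: [-2.195, -2.248, 0.0]
force: [0.1, 0.6, -5.4]
width: 0.692
gripper_force: 30.0
```

Emit:
{"api": "arm_command", "payload": {
  "targets": [
    [[0, 0, 0, 0, 0, 0], [0, 0, 0, 0, 0, 0], [0, 0, 0, 0, 0, 0], [0, 0, 0, 0, 0, 0], [0, 0, -0.03, 0, 0, 0], [0, 0, -0.05, 0, 0, 0], [0, 0, -0.03, 0, 0, 0.15], [0, 0, 0, 0, 0, 0.17], [0, 0, 0, 0, 0, 0.17], [0, 0, 0, 0, 0, 0.17]]
  ],
  "jaw": 0.09
}}

```text
clock: 9.2
position: [0.432, 0.0126, 0.1344]
ee_rot: [-2.808, -1.407, -0.001]
force: [-0.7, -0.9, 0.5]
width: 0.98
gripper_force: 0.0
```

Emit:
{"api": "arm_command", "payload": {
  "targets": [
    [[0, 0, 0, 0, 0, 0.17], [0, 0, 0, 0, 0, 0.17], [0, 0, 0, 0, 0, 0.17], [0, 0, 0, 0, 0, 0.17], [0, 0, 0, 0, 0, 0.17], [0, 0, 0, 0, 0, 0.06], [0, 0, 0, 0, 0, 0], [0, 0, 0, 0, 0, 0]]
  ]
}}

```text
clock: 10.2
position: [0.4321, 0.0125, 0.1342]
ee_rot: [-3.141, -0.041, -0.0]
force: [0.4, 1.0, -0.8]
width: 0.984
gripper_force: 0.0
```

```bash
python3 -c "
from h import *
go(432,12.5,18,-88.4)
im=arm.get_image('top'); P=cloud(im); np.savez('top2',**{k:np.array(v) for k,v in im.items()})
s=arm.observe();im=arm.get_image('wrist'); save(0,im['pixels'],'w2')"
```

```text
turn [-0.0002 -0.     -0.0017] shift after [-1.000e-01  0.000e+00  1.162e+02] | t 10.2
```

View pics/w2.png

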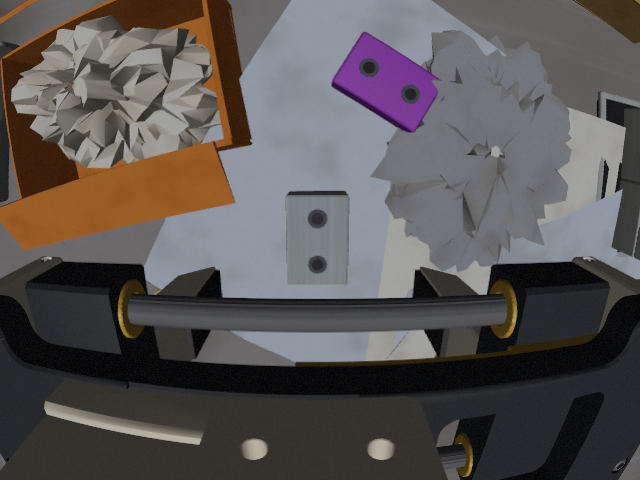

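The wrist picture shows the weight flat on the bench at (317,238), aligned between the jaws.

Emit:
{"api": "arm_command", "payload": {
  "targets": [
    [[0, 0, 0.04, 0, 0, 0], [0, 0, 0.04, 0, 0, 0], [0, 0, 0.025, 0, 0, 0], [0, 0, 0.007, 0, 0, 0], [0, 0, 0, 0, 0, 0], [0, 0, 0, 0, 0, 0]]
  ]
}}

```text
clock: 11.05
position: [0.4328, 0.0126, 0.023]
ee_rot: [-3.141, -0.039, -0.002]
force: [-0.3, -0.2, -0.0]
width: 0.984
gripper_force: 0.0
```

Emit:
{"api": "arm_command", "payload": {
  "targets": [
    [[0, 0, 0, 0, 0, 0], [0, 0, 0, 0, 0, 0], [0, 0, 0, 0, 0, 0], [0, 0, 0, 0, 0, 0], [0, 0, 0, 0, 0, 0], [0, 0, 0, 0, 0, 0], [0, 0, 0, 0, 0, 0]]
  ],
  "jaw": 0.03,
  "newtons": 30
}}

```text
clock: 11.92
position: [0.4321, 0.0125, 0.0222]
ee_rot: [-3.141, -0.039, 0.0]
force: [0.0, 0.6, -0.2]
width: 0.46
gripper_force: 30.0
```

Emit:
{"api": "arm_command", "payload": {
  "targets": [
    [[0, 0, -0.03, 0, 0, 0], [0, 0, -0.05, 0, 0, 0], [0, 0, -0.05, 0, 0, 0], [0, 0, -0.05, 0, 0, 0], [0, 0, 0, 0, 0, 0], [0, 0, 0, 0, 0, 0]]
  ]
}}

```text
clock: 12.68
position: [0.431, 0.0132, 0.2012]
ee_rot: [-3.141, -0.04, 0.003]
force: [-0.1, 0.1, -5.8]
width: 0.459
gripper_force: 30.0
```

```bash
python3 -c "
from h import *
go(493,-277.7,150,-88.4)"
```

```text
turn [-0.0008  0.0017 -0.0023] shift after [ 53.9 292.5  51.2] | t 12.68
```

Emit:
{"api": "arm_command", "payload": {
  "targets": [
    [[0.01, 0.04, 0, 0, 0, 0], [0.01, 0.05, 0, 0, 0, 0], [0.01, 0.055, 0, 0, 0, 0], [0.01, 0.055, 0, 0, 0, 0], [0.01, 0.055, 0, 0, 0, 0], [0.004, 0.0375, 0.02, 0, 0, -0.002], [0, 0, 0.03, 0, 0, 0], [0, 0, 0, 0, 0, 0], [0, 0, 0, 0, 0, 0], [0, 0, 0, 0, 0, 0]]
  ]
}}

```text
clock: 13.92
position: [0.4938, -0.2783, 0.1529]
ee_rot: [3.141, 0.043, 0.002]
force: [0.3, -0.4, -5.9]
width: 0.454
gripper_force: 30.0
```

```bash
python3 -c "
from h import *
go(493,-277.7,68,-88.4)
s=arm.observe();im=arm.get_image('wrist'); save(0,im['pixels'],'w3'); np.savez('w3',**{k:np.array(v) for k,v in im.items()})"
```

```text
turn [ 0.0001 -0.001  -0.0004] shift after [-0.8 -0.6 84.9] | t 13.93
```

View pics/w3.png

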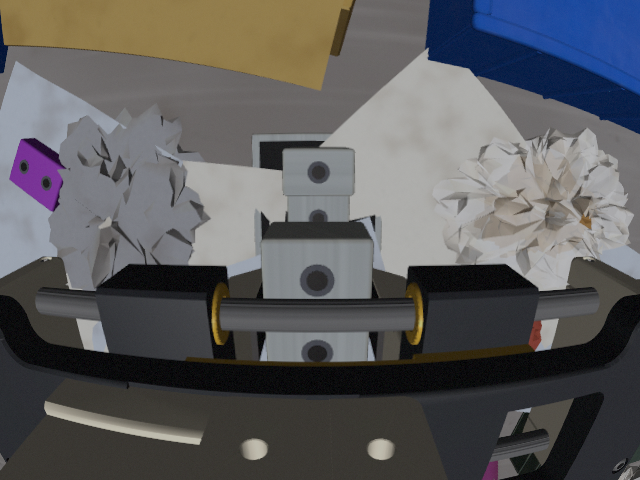

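The wrist picture shows the held weight (its far top edge at row 239) above the gap. The far half has its hole at (318,172) and its top corners at (283,149) and (355,149).

```bash
python3 -c "
from h import *
s=arm.observe();im=np.load('w3.npz')
zt=s['position'][2]+.010
for n,u,v,z in(('w edge L',263,239,zt),('w edge R',372,239,zt),('w hole',316.5,280,zt),('w hole2',317,353,zt),('half hole',318.5,172,.078),('half L far',283,149,.078),('R far',355,149,.078),('half near L',283.5,195,.078),('near R',353.5,195,.078)): print(n,wpt(im,s,u,v,z))"
```

```text
w edge L [ 525.1 -257.9  163. ]
w edge R [ 526.3 -297.5  163. ]
w hole [ 509.9 -277.8  163. ]
w hole2 [ 477.7 -278.9  163. ]
half hole [ 543.  -277.9   78. ]
half L far [ 555.9 -257.1   78. ]
R far [ 557.1 -298.5   78. ]
half near L [ 529.  -257.8   78. ]
near R [ 530.2 -298.7   78. ]
```

Emit:
{"api": "arm_command", "payload": {
  "targets": [
    [[-0.001, 0.0003, 0.03, 0, 0, 0], [0, 0, 0.02, 0, 0, 0], [0, 0, 0.015, 0, 0, 0], [0, 0, 0.01, 0, 0, 0], [0, 0, 0.005, 0, 0, 0], [0, 0, 0, 0, 0, 0], [0, 0, 0, 0, 0, 0]]
  ]
}}

```text
clock: 14.85
position: [0.4926, -0.2792, 0.0727]
ee_rot: [3.141, 0.042, 0.001]
force: [0.0, -0.5, -5.2]
width: 0.456
gripper_force: 30.0
```

Emit:
{"api": "arm_command", "payload": {
  "targets": [
    [[0, 0, 0.002, 0, 0, 0], [0, 0, 0.0015, 0, 0, 0], [0, 0, 0, 0, 0, 0], [0, 0, 0, 0, 0, 0]]
  ]
}}

```text
clock: 15.35
position: [0.4923, -0.2789, 0.0687]
ee_rot: [-3.141, -0.042, -0.0]
force: [0.7, -0.2, -5.0]
width: 0.456
gripper_force: 30.0
```

Emit:
{"api": "arm_command", "payload": {
  "targets": [
    [[0, 0, 0.0007, 0, 0, 0], [0, 0, 0, 0, 0, 0]]
  ]
}}

```text
clock: 15.6
position: [0.4924, -0.279, 0.0683]
ee_rot: [-3.141, -0.042, -0.0]
force: [-1.5, 0.9, 0.7]
width: 0.455
gripper_force: 30.0
```

Emit:
{"api": "arm_command", "payload": {
  "targets": [
    [[0, 0, 0, 0, 0, 0], [0, 0, 0, 0, 0, 0], [0, 0, 0, 0, 0, 0], [0, 0, 0, 0, 0, 0], [0, 0, -0.02, 0, 0, 0], [0, 0, -0.04, 0, 0, 0], [0, 0, -0.04, 0, 0, 0], [0, 0, -0.04, 0, 0, 0], [0, 0, 0, 0, 0, 0]]
  ],
  "jaw": 0.065
}}

```text
clock: 16.73
position: [0.4935, -0.2804, 0.212]
ee_rot: [3.139, 0.041, 0.009]
force: [-0.2, -0.5, -0.5]
width: 0.706
gripper_force: 0.0
```

Run:
```python
from h import *
b=np.array([.4925,-.2755,0])
bx=lambda p,d:(p[0]-d,p[0]+d,p[1]-d,p[1]+d)
go(572,339.5,200,-8)
s=arm.observe(); im=arm.get_image('wrist'); save(0,im['pixels'],'w4')
P=cloud(arm.get_image('top')); fit(P,.070,.086,bx(b,.11),"row")
P=cloud(arm.get_image('scene')); fit(P,.070,.086,bx(b,.11),"row scene")
```

```text
turn [ 0.0058 -0.0028 -1.4049] shift after [624.8  -8.5  12. ] | t 16.73
row 119 c [ 550.9 -276.9] size [42.4 11.3] ang 88.77 z 77.8 mean [ 550.9 -276.3]
row 259 c [ 441.5 -280.1] size [44.2 24.9] ang 88.97 z 77.5 mean [ 441.4 -278.6]
row scene 1090 c [ 491.1 -279.6] size [130.3  45.3] ang 2.2 z 76.7 mean [ 487.5 -281.3]
```

View pics/w4.png

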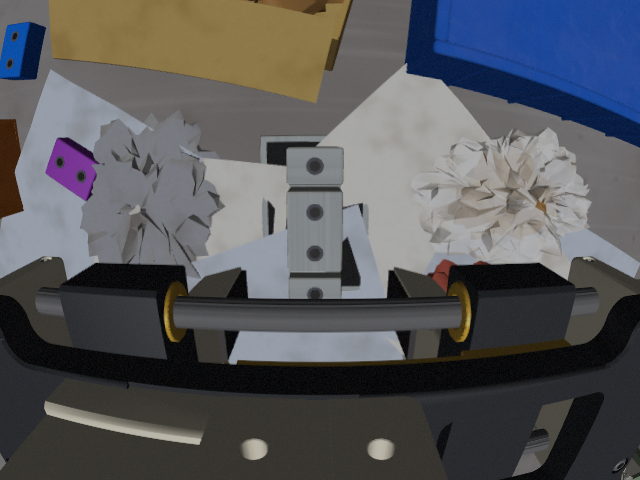

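The wrist picture shows the weight lying flat between the halves, its top spanning (289–341, 191–272), flush with small gaps at both ends. On to the cover.

Emit:
{"api": "arm_command", "payload": {
  "targets": [
    [[0, 0, 0, 0, 0, -0.175], [0, 0, 0, 0, 0, -0.175], [0, 0, 0, 0, 0, -0.175], [0, 0, 0, 0, 0, -0.175], [0, 0, 0, 0, 0, -0.175], [0, 0, 0, 0, 0, -0.175], [0, 0, 0, 0, 0, -0.175], [0, 0, 0, 0, 0, -0.18], [0.04, -0.001, 0, 0, 0, 0], [0.05, -0.001, 0, 0, 0, 0]]
  ],
  "jaw": 0.05
}}

```text
clock: 18.12
position: [0.5019, -0.1895, 0.2071]
ee_rot: [-2.373, -2.057, 0.002]
force: [0.7, -0.2, -0.3]
width: 0.542
gripper_force: 0.0
```

Emit:
{"api": "arm_command", "payload": {
  "targets": [
    [[0.053, -0.001, 0, 0, 0, 0], [0.053, -0.001, 0, 0, 0, 0], [0.053, -0.001, 0, 0, 0, 0], [0.053, -0.001, 0, 0, 0, 0], [0.053, -0.001, 0, 0, 0, 0], [0.053, -0.001, 0, 0, 0, 0], [0.053, -0.001, 0, 0, 0, 0], [0.053, 0, 0, 0, 0, 0], [0.053, 0, 0, 0, 0, 0], [0.05, 0, 0, 0, 0, 0]]
  ]
}}

```text
clock: 19.38
position: [0.5683, 0.3349, 0.2067]
ee_rot: [-2.37, -2.062, 0.003]
force: [0.6, -0.7, 0.6]
width: 0.543
gripper_force: 0.0
```

Run:
```python
from h import *
go(572,339.5,75,-8.1)
s=arm.observe(); im=arm.get_image('wrist'); save(0,im['pixels'],'w5');np.savez('w5',**{k:np.array(v) for k,v in im.items()})
```

```text
turn [-0.0017  0.0015  0.0025] shift after [  5.    3.  131.7] | t 19.38
```

View pics/w5.png

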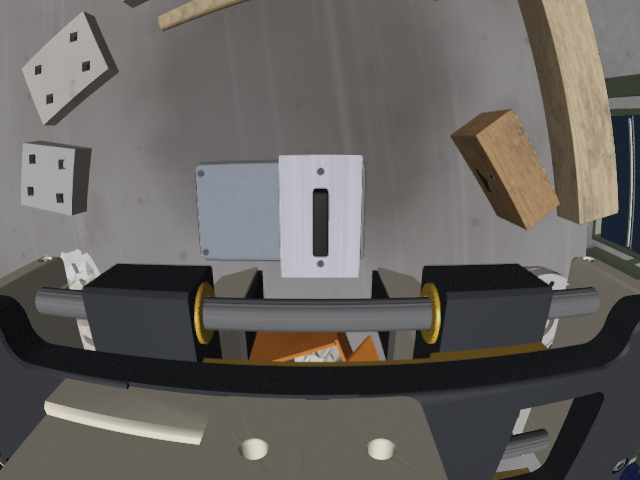

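The wrist picture shows the cover rib centred at (320,221), in line with the jaws.

Run:
```python
from h import *
s=arm.observe(); im=np.load('w5.npz'); print(wpt(im,s,320.5,221,.078),wpt(im,s,320.5,171,.054),wpt(im,s,320.5,263.5,.054))
```

```text
[570.6 352.   78. ] [575.3 386.7  54. ] [565.6 311.3  54. ]
```

Emit:
{"api": "arm_command", "payload": {
  "targets": [
    [[0.003, 0.002, 0.03, 0, 0, 0], [0.001, 0, 0.04, 0, 0, 0.002], [0, 0, 0.035, 0, 0, 0], [0, 0, 0.02, 0, 0, 0], [0, 0, 0.004, 0, 0, 0], [0, 0, 0, 0, 0, 0], [0, 0, 0, 0, 0, 0]]
  ]
}}

```text
clock: 20.3
position: [0.5723, 0.3374, 0.0804]
ee_rot: [2.372, 2.059, 0.003]
force: [0.8, -0.9, 0.6]
width: 0.543
gripper_force: 0.0
```

Emit:
{"api": "arm_command", "payload": {
  "targets": [
    [[0, 0, 0, 0, 0, 0], [0, 0, 0, 0, 0, 0], [0, 0, 0, 0, 0, 0], [0, 0, 0, 0, 0, 0], [0, 0, 0, 0, 0, 0], [0, 0, 0, 0, 0, 0]]
  ],
  "jaw": 0,
  "newtons": 20
}}

```text
clock: 21.05
position: [0.5712, 0.3371, 0.079]
ee_rot: [-2.372, -2.059, 0.001]
force: [-2.5, -0.1, 1.8]
width: 0.13
gripper_force: 20.0
```

Run:
```python
from h import *
go(572-71.3,339.5+10.1,77,-8.1)
```

```text
turn [-0.0005  0.0001  0.0004] shift after [  2.4 -71.6   2. ] | t 21.05
```

Emit:
{"api": "arm_command", "payload": {
  "targets": [
    [[0, -0.008, 0, 0, 0, 0], [0, -0.012, 0, 0, 0, 0], [0, -0.014, 0, 0, 0, 0], [0, -0.014, 0, 0, 0, 0], [0, -0.012, 0, 0, 0, 0], [0, -0.008, 0, 0, 0, 0], [0, -0.003, 0, 0, 0, 0], [0, 0, 0, 0, 0, 0], [0, 0, 0, 0, 0, 0]]
  ]
}}

```text
clock: 22.18
position: [0.501, 0.347, 0.079]
ee_rot: [-2.372, -2.059, 0.001]
force: [-1.3, -1.0, 1.9]
width: 0.127
gripper_force: 20.0
```

Run:
```python
from h import *
go(572,339.5,66,-8.1)
```

```text
turn [-0.0007  0.0002  0.0002] shift after [ 2.6 71.4 13. ] | t 22.18
```

Emit:
{"api": "arm_command", "payload": {
  "targets": [
    [[0, 0, 0, 0, 0, 0], [0, 0, 0, 0, 0, 0], [0, 0, 0, 0, 0, 0], [0, 0, -0.02, 0, 0, 0], [0, 0, -0.03, 0, 0, 0], [0, 0, -0.01, 0, 0, 0], [0, 0, 0, 0, 0, 0]]
  ],
  "jaw": 0.045
}}

```text
clock: 23.05
position: [0.5014, 0.3473, 0.1393]
ee_rot: [-2.372, -2.059, -0.002]
force: [0.9, -1.1, -0.1]
width: 0.492
gripper_force: 0.0
```

Emit:
{"api": "arm_command", "payload": {
  "targets": [
    [[0.001, 0.025, 0, 0, 0, 0], [0.001, 0.03, 0, 0, 0, 0], [0, 0.016, 0, 0, 0, 0], [0, 0, 0, 0, 0, 0], [0, 0, 0, 0, 0, 0], [0, 0, 0, 0, 0, 0]]
  ],
  "jaw": 0
}}

```text
clock: 23.8
position: [0.5707, 0.3396, 0.1389]
ee_rot: [-2.371, -2.06, 0.001]
force: [-0.7, -0.4, 0.7]
width: 0.007
gripper_force: 0.0
```

Run:
```python
from h import *
go(572,339.5,66,-8.1)
s=arm.observe(); im=arm.get_image('wrist')
sc=arm.get_image('scene'); P=cloud(sc); 
a=cv2.resize(im['pixels'][120:300,180:400],(480,400)); save(0,a,'w6')
```

```text
turn [-0.0009 -0.0002  0.0013] shift after [ 0.1  1.3 72.9] | t 23.8
```

View pics/w6.png

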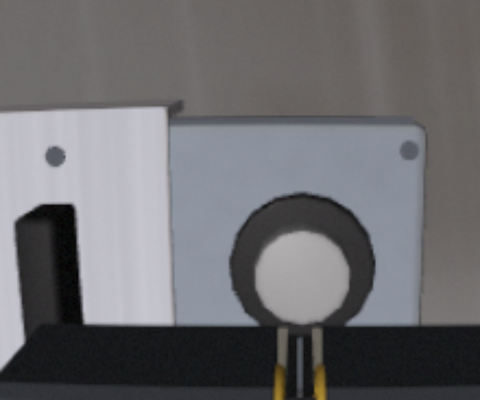

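The crop shows the cover aside and the button at crop (302,278), in line with the closed fingers.

Emit:
{"api": "arm_command", "payload": {
  "targets": [
    [[0, 0.001, 0.04, 0, 0, 0], [0, 0, 0.027, 0, 0, 0], [0, 0, 0.004, 0, 0, 0], [0, 0, 0.004, 0, 0, 0], [0, 0, 0.004, 0, 0, 0], [0, 0, 0.002, 0, 0, 0], [0, 0, 0, 0, 0, 0], [0, 0, 0, 0, 0, 0]]
  ]
}}

```text
clock: 24.9
position: [0.5733, 0.3393, 0.0593]
ee_rot: [-2.372, -2.059, -0.003]
force: [-2.3, -0.8, 8.7]
width: 0.003
gripper_force: 4.0
```

Emit:
{"api": "arm_command", "payload": {
  "targets": [
    [[0, 0, 0.0015, 0, 0, 0], [0, 0, 0, 0, 0, 0], [0, 0, 0, 0, 0, 0]]
  ]
}}

```text
clock: 25.28
position: [0.5734, 0.3393, 0.0591]
ee_rot: [-2.372, -2.059, -0.004]
force: [-6.0, -2.1, 19.9]
width: 0.005
gripper_force: 9.9
```

Emit:
{"api": "arm_command", "payload": {
  "targets": [
    [[0, 0, -0.02, 0, 0, 0], [0, 0, -0.03, 0, 0, 0], [0, 0, -0.032, 0, 0, 0], [0, -0.025, 0, 0, 0, 0], [0, -0.03, 0, 0, 0, 0], [0, -0.017, 0, 0, 0, 0], [0, 0, 0, 0, 0, 0], [0, 0, 0, 0, 0, 0]]
  ],
  "jaw": 0.045
}}

```text
clock: 26.28
position: [0.5027, 0.3488, 0.1389]
ee_rot: [2.373, 2.058, 0.002]
force: [0.6, -0.3, 0.1]
width: 0.494
gripper_force: 0.0
```

Run:
```python
from h import *
go(501,347,79,-8.1)
P=cloud(arm.get_image('scene')); fit(P,.070,.086,(.4,.65,.25,.43),"rib")
```

```text
turn [ 0.0013 -0.0002 -0.0004] shift after [-2.  -1.4 59.9] | t 26.27
rib 51 c [498. 345.] size [48.7 11.8] ang 83.53 z 76.1 mean [496.9 344.8]
```

Emit:
{"api": "arm_command", "payload": {
  "targets": [
    [[-0.001, -0.0012, 0.03, 0, 0, 0], [0, 0, 0.022, 0, 0, 0], [0, 0, 0.008, 0, 0, 0], [0, 0, 0, 0, 0, 0], [0, 0, 0, 0, 0, 0]]
  ]
}}

```text
clock: 26.95
position: [0.501, 0.3484, 0.0794]
ee_rot: [2.373, 2.059, 0.002]
force: [0.5, 0.5, 0.4]
width: 0.492
gripper_force: 0.0
```

Emit:
{"api": "arm_command", "payload": {
  "targets": [
    [[0, 0, 0, 0, 0, 0], [0, 0, 0, 0, 0, 0], [0, 0, 0, 0, 0, 0], [0, 0, 0, 0, 0, 0], [0, 0, 0, 0, 0, 0], [0, 0, 0, 0, 0, 0]]
  ],
  "jaw": 0,
  "newtons": 20
}}

```text
clock: 27.7
position: [0.5003, 0.3483, 0.0787]
ee_rot: [2.372, 2.059, 0.0]
force: [-0.1, -0.4, 1.8]
width: 0.128
gripper_force: 20.0
```

Emit:
{"api": "arm_command", "payload": {
  "targets": [
    [[0, 0.008, 0, 0, 0, 0], [0, 0.012, 0, 0, 0, 0], [0, 0.014, 0, 0, 0, 0], [0, 0.014, 0, 0, 0, 0], [0, 0.012, 0, 0, 0, 0], [0, 0.008, 0, 0, 0, 0], [0, 0.003, 0, 0, 0, 0], [0, 0, 0, 0, 0, 0], [0, 0, 0, 0, 0, 0]]
  ]
}}

```text
clock: 28.82
position: [0.5712, 0.3383, 0.0787]
ee_rot: [2.372, 2.059, 0.002]
force: [2.7, 0.8, 2.5]
width: 0.131
gripper_force: 20.0
```

Emit:
{"api": "arm_command", "payload": {
  "targets": [
    [[0, 0.0015, 0, 0, 0, 0], [0, 0.001, 0, 0, 0, 0], [0, 0, 0, 0, 0, 0]]
  ]
}}

```text
clock: 29.2
position: [0.5714, 0.3382, 0.0786]
ee_rot: [-2.37, -2.059, 0.003]
force: [-4.6, 0.3, 9.6]
width: 0.128
gripper_force: 20.0
```

Emit:
{"api": "arm_command", "payload": {
  "targets": [
    [[0, -0.002, 0, 0, 0, 0], [0, 0, 0, 0, 0, 0]]
  ]
}}

```text
clock: 29.45
position: [0.5709, 0.3383, 0.0787]
ee_rot: [-2.372, -2.06, -0.0]
force: [-0.2, 1.3, 5.1]
width: 0.128
gripper_force: 20.0
```

Emit:
{"api": "arm_command", "payload": {
  "targets": [
    [[0, 0, 0, 0, 0, 0], [0, 0, 0, 0, 0, 0], [0, 0, 0, 0, 0, 0], [0, 0, -0.02, 0, 0, 0], [0, 0, -0.03, 0, 0, 0], [0, 0, -0.04, 0, 0, 0], [0, 0, -0.03, 0, 0, 0], [0, 0, 0, 0, 0, 0], [0, 0, 0, 0, 0, 0]]
  ],
  "jaw": 0.045
}}

```text
clock: 30.58
position: [0.5707, 0.3381, 0.1989]
ee_rot: [-2.372, -2.059, -0.0]
force: [-0.6, 0.2, -0.0]
width: 0.488
gripper_force: 0.0
```

Run:
```python
from h import *
o=cloud(np.load('scene.npz')); im=arm.get_image('scene'); P=cloud(im)
for Q in(o,P): fit(Q,.070,.086,(.4,.65,.25,.43),"rib"); fit(Q,.048,.060,(.45,.7,.25,.43),"cover")
T=cloud(arm.get_image('top')); fit(T,.070,.086,(.38,.6,-.36,-.2),"row")
fit(T,.024,.036,(.40,.70,.25,.43),"housing")
save(0,im['pixels'],'end')
```

```text
rib 49 c [567.9 336.8] size [50.3 12.4] ang 86.25 z 75.9 mean [567.  335.8]
cover 377 c [568.5 338.1] size [108.   67.2] ang 81.65 z 52.8 mean [564.7 330.9]
rib 47 c [566.9 336.6] size [49.8 12. ] ang 80.39 z 76.4 mean [565.9 335.5]
cover 381 c [568.8 338.7] size [107.7  67.1] ang 81.89 z 52.9 mean [564.9 331.1]
row 277 c [ 542.7 -276.8] size [42.5 27.5] ang 89.51 z 77.7 mean [ 543.1 -275.7]
row 636 c [ 492.9 -278.3] size [63.6 42.8] ang 2.07 z 77.6 mean [ 492.8 -277.2]
row 281 c [ 442.6 -278.7] size [43.6 27. ] ang 89.14 z 77.4 mean [ 442.5 -278.8]
housing 1340 c [500.7 349.3] size [91.  79.1] ang 81.9 z 29.8 mean [499.7 345.6]
```

View pics/end.png

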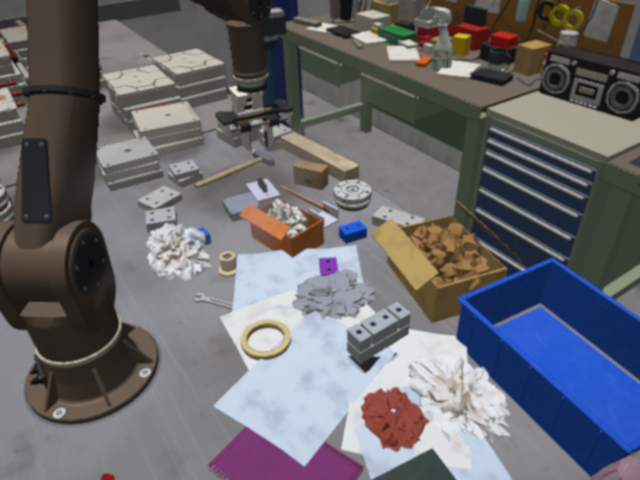

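The end picture shows the row complete at (380,333) and the cover home at (262,188). The measured weight is centred in the row and the halves have not moved.

```bash
python3 -c "
from cell import arm
print(arm.sign_off())"
```

```text
the job is handed in; nothing more can be done
None
```

The job is handed in at about 31 s on the robot's clock: the weight lies centred and flat in the gap and the halves have not moved measurably; the tare button was pressed to its stop and the cover pushed home. I have not seen the verdict.

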